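# Key the diffuser cell onto the lamp mount and hold it home

### The arm

A 6-joint arm with a two-finger parallel gripper is mounted at the origin on a cart in front of the work surface, level with it; the furniture and walls round the work are solid. World frame = base frame: x ahead of the robot, y to its left, z up, the work surface at z = 0. Lengths are in m, angles in rad, forces in N, time in s.
With the tool pointing down it reaches from about 0.3 to 0.825 m from the base axis. Payload 5.4 kg.
Tool frame: the origin (TCP) lies between the finger pads; the fingertips stand 19 mm ahead of it and the grasp point (between the pads) is the TCP; z points along the fingers, y is the direction in which the jaws open and shut (so a half turn about z gives the same grasp; the last joint's range is limited). The gripper opens to 92 mm and grips with 3 to 60 N. Pads are 20 mm wide; open, the fingers measure 128 mm over their backs; the gripper's body (75 mm by 189 mm) begins 69 mm behind the grasp point.
Start: joints at [-1.532, 0.158, 1.597, -0, 1.386, -0.21], TCP at [0.142, -0.557, 0.234] pointing down, gripper open.
Joint ranges: [-2.91, 2.91], [-0.94, 2.29], [0.18, 2.7], [-1.29, 4.43], [0.17, 2.64], [-3, 3]. Speed limits (rad/s): [2.57, 2.57, 3.14, 3.14, 3.14, 3.14].

### API

Orientations are given as a unit quaternion [x, y, z, w].
In Python, from station import arm, camera, workorder gives the robot as it stands. The module is installed in compiled form; this text tells all that it offers.
- The arm moves only by the tool play_rows, never from a script. Its arguments are lists of equal length, an entry for each row: "angular": the turn, a rotation vector about the world's x, y, z in degrees, a list of three; "slide": the shift along the world's x, y, z in m, a list of three; "hand": the opening, from 0 (shut) to 1 (fully open). A call has 1 to 8 rows; each row shifts and turns the commanded pose from where the row before left it; what a row does not reach is not made up. A row lasts 1/12 s, in which the tool goes at most 41.7 mm and 7.16 degrees, less where a joint would pass 70% of its speed; a pose out of reach is approached as far as the arm can. A call with a gripper value outside its range is refused whole. The fingers move at their own pace and stop on an object; "grip_force" is the grip in N (left out, the last holds). Time passes only in rows, so rows that do not move let the fingers close. It gives the time, the measured TCP pose, the force and the opening at its end, in the units of the state.
- arm.get_state(): the state, without advancing time (a new reading comes with each control period).
- camera(name): name is "scene" or "side" or "wrist"; returns a dict with "pixels" (480x640x3 uint8, blue, green, red), "fx", "fy", "cx", "cy" (pixels), "k1" (the pictures are not rectified: a ray, as slopes to the right and down, at radius r is drawn at 1 + k1 r^2 times it, then the intrinsics apply), "R" (3x3) and "t" (3): a world point X has camera coordinates R X + t. Camera axes: x right, y down, z forward; pixel columns grow to the right and rows downward; lengths in m; the calibration is good to about 2 mm. A picture is of the moment at which its call begins. There is no depth.
- workorder.finish_job(): hands the job in, once; it reports no verdict.
The state is a dict: "clock": time; "joints": joint angles; "dq": joint speeds; "joint_torque": joint torques, N m; "ee_pos": TCP position; "eef_rot": TCP orientation; "wrist_force": force on the tool from outside, world axes, zero at the start; "wrist_torque": the same for the moment, N m; "finger_gap": finger opening in m.
Only numpy, scipy, OpenCV 4.12 (cv2) and the standard library are available. Lean on these libraries where they do the work, as an engineer would, in place of code of your own. Each camera call takes 0.05 s, during which the arm holds its last target.

### The job

Take the knurled diffuser cell from the bench and set it, opal disc upwards, over the round post of the microscope lamp. Turn it by its knurled rim until the keyways hidden in its bore drop over the three pins, then push it fully home against the spring ring and finish while still gripping it and pressing it home, so that I can tighten its retaining screw; do not let go. Leave the other things on the bench where they are.

Things in the scene. Friction and masses are not known exactly. Their poses are not given: they have to be found in the camera images.
- cell: the diffuser cell: a dark knurled cap, 56 mm in diameter, 31 mm high, about 0.11 kg, loose, upright, white opal disc up. Origin: centre of its underside, z up. Underneath, a bore 35 mm wide and 24.5 mm deep has three keyways along its full depth, 7.5 mm wide, reaching 23 mm from the axis, at 0, 120 and 240 degrees from its x axis, hidden from above. A small screw sits low in its rim.
- lamp: the fixed lamp base, at another place and yaw each time: a white box with a grey cover, 150 x 110 mm, 41 mm high, with a dark round neck rising from it. Origin: on the bench, on the neck's axis, 55 mm behind the box's front (-x) face; x points to its rear, where a low dimmer knob and a switch stand (up to 54 mm above the bench).
- seat (a point): centre of the flange (52 mm in diameter) on top of the neck, 62 mm above the bench; z up along the mount's axis. Home: the cell's underside flat on the flange at this point. A post 32 mm in diameter, bevelled 4 mm at its top, rises to 22 mm above this point.
- pins (a point): point on the post's axis 12 mm above the seat, level with the tops of three pins, 4 mm thick, 120 degrees apart, reaching 21.5 mm from the axis. Their angle differs each time and is not given. Off its keyways the cell rests on them with its underside here; somewhere within a turn of 120 degrees (fit about 5 degrees either way) it can drop to the spring ring, 7 mm lower.
- spring_ring (a joint): how far the spring-loaded steel ring round the foot of the post is pressed down, in m: 0 when free (5 mm proud of the flange), 0.005 when flush with it, the cell home. It pushes back with 4 N at 0 and 9 N at 0.005, and lifts the cell again if the push is taken off.
- objective: bystander: spare chrome objective lens, 40 mm in diameter and 36 mm high, standing on the bench at the right by the microscope; origin at its underside.
- loupe: bystander: small black folding loupe, 34 x 34 x 15 mm, near the front right of the bench; origin at its underside.
- petri: bystander: petri dish with a reddish-brown filling, 60 mm in diameter and 13 mm high, behind the cell at the right; origin at its underside.
- tally: bystander: chrome hand tally counter, 74 x 49 x 25 mm, to the left of the lamp; origin at its underside.
- tape: bystander: roll of tape lying flat, 96 mm across and 25 mm high, behind the lamp at the left; origin at its underside.
Mind the look-alikes: they are no part of the job. Leave any turquoise or yellow look-alike of the cell alone.

How it is judged:
At the end, for the whole second after the job is handed in: The cell is over the post and keyed on the pins, its underside within 1.5 mm of the flange and its axis within 4 mm and 4 degrees of the mount's, the spring ring pressed down more than 3.5 mm, and the fingers still hold it there (more than 3 N), at rest (z of cell in the frame of seat between -0.003 and 0.0015 m and horizontal distance between cell and seat below 0.004 m and angle between cell's own z axis and vertical below 0.07 rad and value of joint spring_ring above 0.0035 m and contact force between the fingers and cell above 3 N and linear speed of cell below 0.02 m/s); the arm keeps its last pose, push and grip.
It fails at once if a bystander was pushed more than 30 mm (distance of any of objective, loupe, petri, tally, tape from where it was at the start of the episode above 0.03 m).
It also fails if it takes over 54 s, if anything falls off the work surface, if the arm or the gripper's body presses on something with over 40 N, if the wrist force passes 120 N, or if a joint passes its speed limit or range.

## Working session

There is one attempt and no reset: what is moved stays moved. The work goes in short steps, Python scripts to look and compute and a tool call to move; the robot and the scene stay as the last step left them, time stands still between calls to the robot, and variables do not carry over. Pictures are saved under pics/ and viewed, and the job is handed in when it is done.

Besides the shell and the picture viewer there is one more tool, called after "Request:" as a command line: name --argument value ..., lists and objects as JSON in quotes. play_rows: Moves the arm, as the interface text tells. Its arguments: {"type":"object","properties":{"angular":{"type":"array","items":{"type":"array","items":{"type":"number"}}},"slide":{"type":"array","items":{"type":"array","items":{"type":"number"}}},"hand":{"type":"array","items":{"type":"number"}},"grip_force":{"type":"number"}},"required":["angular","slide","hand"]}

```bash
mkdir -p pics; ls; python3 - <<'E'
from station import arm,camera
import cv2
s=arm.get_state()
print({k:(s[k]) for k in s})
for n in("scene","side","wrist"):
    c=camera(n); cv2.imwrite(f"pics/{n}0.png",c["pixels"]); print(n,c["fx"],c["fy"],c["cx"],c["cy"],c["k1"],c["R"],c["t"])
E
```

```text
pics
{'clock': 0.0, 'joints': array([-1.53207022e+00,  1.59034363e-01,  1.59822516e+00, -2.13103004e-06,
        1.38618352e+00, -2.10056678e-01]), 'dq': array([-3.95050800e-04, -4.55090056e-04, -1.20601220e-03,  1.51213902e-05,
       -9.68872466e-05, -1.45967394e-03]), 'joint_torque': array([ 9.75361472e-04, -3.85565400e+01, -3.22108591e+01,  7.01883109e-02,
        3.77974520e-02, -1.33377443e-04]), 'ee_pos': array([ 0.14155885, -0.55669777,  0.23263068]), 'eef_rot': array([ 9.92272912e-01,  1.24070992e-01,  7.81166099e-05, -9.21889623e-04]), 'wrist_force': array([-0.48250655,  1.57510118, -0.43334208]), 'wrist_torque': array([ 0.0281718 ,  0.00418606, -0.03447049]), 'finger_gap': 0.09189336603988164}
scene 448.779114810033 448.779114810033 321.6633014211068 239.4799173160701 -0.11628810075236193 [[ 0.84591207 -0.53325766 -0.00830906]
 [-0.31631429 -0.48910705 -0.81284658]
 [ 0.42939264  0.69022501 -0.58241858]] [-0.49729332  0.21089798  1.01015342]
side 537.7642627053003 537.7642627053003 320.8633110767173 238.9034408384953 -0.09627396499752928 [[-0.98337654 -0.18103398 -0.0140458 ]
 [-0.09818876  0.59523869 -0.79752735]
 [ 0.15274015 -0.78289054 -0.60311927]] [0.53173497 0.14817093 1.28362515]
wrist 406.0299827246838 406.0299827246838 325.1442442341644 237.60442105655298 -0.06546309535684862 [[ 0.24607744 -0.96924931 -0.00129512]
 [-0.92765911 -0.23590513  0.28947771]
 [-0.28088159 -0.0700325  -0.95718388]] [-0.57448425 -0.03303207  0.39086815]
```

View pics/scene0.png

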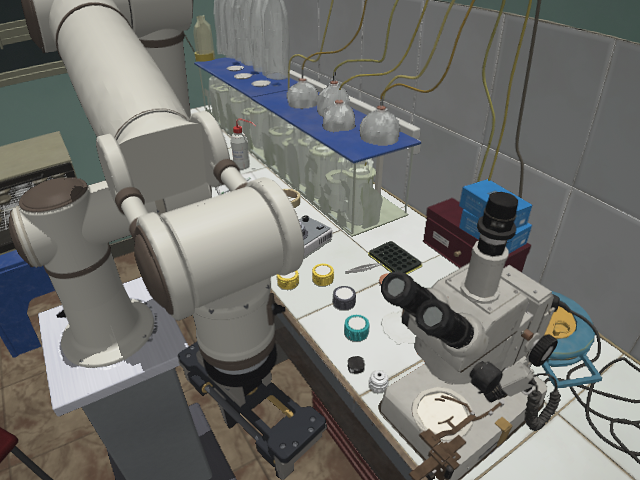

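View pics/side0.png

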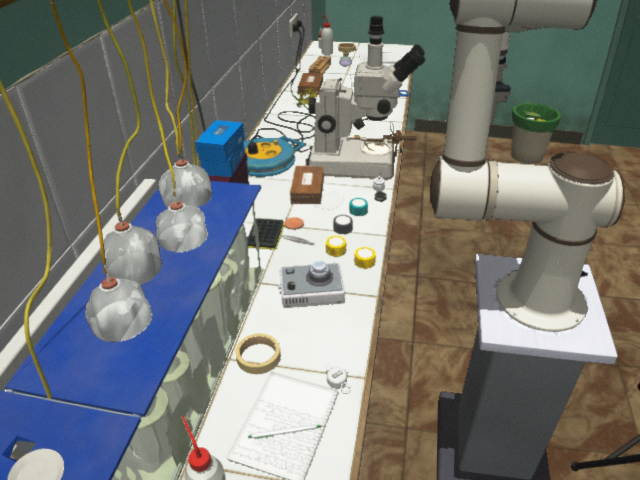

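View pics/wrist0.png

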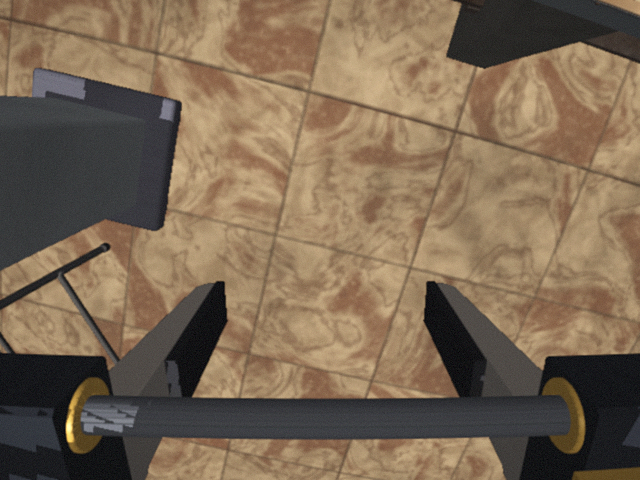

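The black cell is at scene (344,297) / side (343,223). The lamp is at side (312,283). Turquoise and yellow look-alikes are beside the cell. I'll zoom in on both.

```bash
cat > h.py <<'E'
import numpy as np,cv2
from scipy.optimize import brentq
def und(c,uv):
    K=np.array([[c["fx"],0,c["cx"]],[0,c["fy"],c["cy"]],[0,0,1]])
    return cv2.undistortPoints(np.array(uv,float).reshape(-1,1,2),K,np.array([c["k1"],0,0,0,0.]))[:,0]
def cast(c,uv,z):
    n=und(c,uv); R=np.array(c["R"]);t=np.array(c["t"])
    o=-R.T@t; d=np.c_[n,np.ones(len(n))]@R
    return o+d*((z-o[2])/d[:,2])[:,None]
def proj(c,X):
    X=np.array(X,float).reshape(-1,3)@np.array(c["R"]).T+np.array(c["t"]); n=X[:,:2]/X[:,2:]
    r2=(n**2).sum(1,keepdims=True); n=n*(1+c["k1"]*r2)
    return n*[c["fx"],c["fy"]]+[c["cx"],c["cy"]]
E
python3 - <<'E'
import cv2
a=cv2.imread("pics/side0.png")[170:310,240:400]; cv2.imwrite("pics/s0z.png",cv2.resize(a,None,fx=5,fy=4.2857,interpolation=cv2.INTER_CUBIC) if 0 else cv2.resize(a,None,fx=4,fy=4,interpolation=cv2.INTER_CUBIC))
a=cv2.imread("pics/scene0.png")[200:400,270:420]; cv2.imwrite("pics/c0z.png",cv2.resize(a,None,fx=3,fy=3,interpolation=cv2.INTER_CUBIC))
E
```

```text
(no output)
```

View pics/s0z.png

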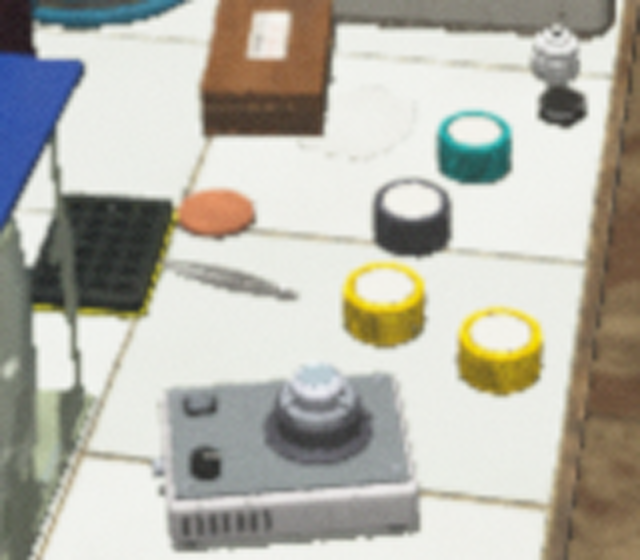

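View pics/c0z.png

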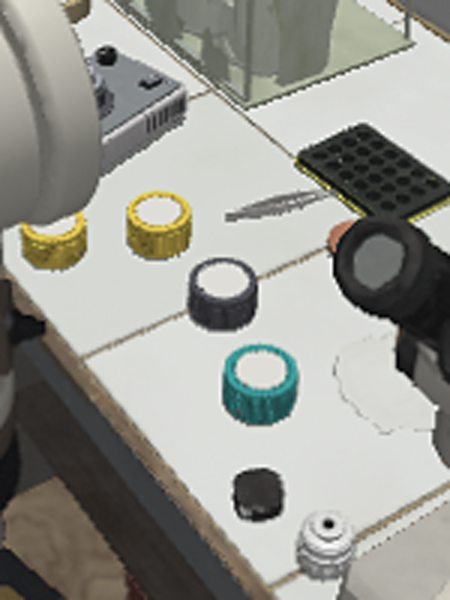

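Side zoom: the opal disc centre of the dark cell is at about (342.8,220), and the lamp post top at about (318.5,264). Scene zoom: the disc is at about (344,293).

```bash
python3 - <<'E'
from station import camera
from h import *
s=camera("side");c=camera("scene")
def disc(c,ctr,lo):
    im=c["pixels"]; g=im.min(2); m=np.zeros(g.shape,np.uint8)
    x,y=ctr; r=12
    m[y-r:y+r,x-r:x+r]=(g[y-r:y+r,x-r:x+r]>lo)
    n,l,st,ce=cv2.connectedComponentsWithStats(m); k=l[y,x]; return ce[k],st[k]
for cc,p in((s,(343,220)),(c,(344,293))):
    for lo in(150,):
        ce,st=disc(cc,p,lo); print(ce,st,cast(cc,[ce],0.031))
print("others scene", cast(c,[(270+260/1./3,200+367/3),(270+160/3,200+210/3)],0.031))
print("others side", cast(s,[(240+474/4,170+131/4),(240+385/4,170+285/4),(240+500/4,170+330/4)],0.031))
print("post",cast(s,[(240+315/4,170+374/4)],.084))
# cover corners z=.041 : zoom (168,390),(402,377),(415,482),(175,497)
q=[(240+a/4,170+b/4) for a,b in((165,388),(400,375),(415,482),(173,502))]
print(cast(s,q,.041)); print("flange",cast(s,[(240+319/4,170+430/4)],.062))
E
```

```text
[341.5694051  216.84419263] [331 208  24  24 353] [[ 0.52230902 -0.22613477  0.031     ]]
[343.94936709 293.01265823] [336 287  17  13 158] [[ 0.51577485 -0.21429395  0.031     ]]
others scene [[ 0.48514251 -0.30856522  0.031     ]
 [ 0.52062803 -0.11509596  0.031     ]]
others side [[ 0.48416795 -0.30596074  0.031     ]
 [ 0.51911514 -0.11126653  0.031     ]
 [ 0.43806452 -0.07598945  0.031     ]]
post [[0.53542145 0.0499805  0.084     ]]
[[ 0.63500174  0.02793968  0.041     ]
 [ 0.49316819 -0.00852487  0.041     ]
 [ 0.46940492  0.08713694  0.041     ]
 [ 0.60580936  0.12756869  0.041     ]]
flange [[0.52880825 0.07443026 0.062     ]]
```

The cell is at about (0.516,-0.214) and the seat at about (0.534,0.052) with the lamp yawed about 15.5°. I'll move over the cell with the jaws along world x, clear of the look-alikes.

Request:
play_rows --angular '[[0, 0, 0], [0, 0, 0], [0, 0, 7], [0, 0, 7], [0, 0, 7], [0, 0, 7], [0, 0, 7], [0, 0, 7]]' --slide '[[0.01, 0.04, 0], [0.01, 0.04, 0], [0.01, 0.04, 0], [0.01, 0.04, 0], [0.01, 0.04, 0], [0.03, 0.014, 0], [0.04, 0.018, 0], [0.04, 0.018, 0]]' --hand '[1, 1, 1, 1, 1, 1, 1, 1]'

```text
clock: 0.92
ee_pos: [0.2985, -0.3079, 0.234]
eef_rot: [0.881, 0.473, -0.0, 0.001]
wrist_force: [1.0, -0.7, -0.4]
finger_gap: 0.092
```

Request:
play_rows --angular '[[0, 0, 7], [0, 0, 7], [0, 0, 7], [0, 0, 7], [0, 0, 6], [0, 0, 0], [0, 0, 0]]' --slide '[[0.04, 0.018, 0], [0.04, 0.018, 0], [0.04, 0.018, 0], [0.04, 0.018, 0], [0.01, 0.002, 0], [0, 0, 0], [0, 0, 0]]' --hand '[1, 1, 1, 1, 1, 1, 1]'

```text
clock: 1.5
ee_pos: [0.4594, -0.2385, 0.2333]
eef_rot: [0.706, 0.708, -0.0, -0.0]
wrist_force: [-0.8, -0.4, -0.7]
finger_gap: 0.0921
```

```bash
python3 - <<'E'
from station import arm,camera
import cv2,numpy as np
s=arm.get_state();print(s["clock"],s["joints"],s["ee_pos"],s["eef_rot"],s["wrist_force"])
c=camera("wrist"); cv2.imwrite("pics/w1.png",c["pixels"]); print(c["R"],c["t"])
E
```

```text
1.5 [-7.12234816e-01  9.90743234e-03  1.75574957e+00 -5.42620216e-04
  1.37686650e+00 -7.14883003e-01] [ 0.4593982  -0.23845912  0.23327462] [ 7.06132675e-01  7.08079344e-01 -2.98919961e-04 -4.45112575e-04] [-0.81935259 -0.41013769 -0.747687  ]
[[ 9.99995986e-01  2.62130511e-03 -1.07530438e-03]
 [ 2.82045310e-03 -9.57070353e-01  2.89841999e-01]
 [-2.69377627e-04 -2.89843869e-01 -9.57073905e-01]] [-0.45783213 -0.26249663  0.32169463]
```

View pics/w1.png

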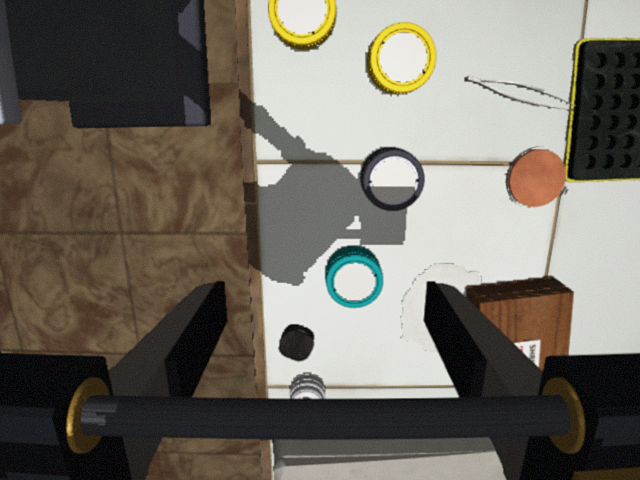

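Wrist view: the dark cell's top circle is at about (392,179), r≈31. The turquoise one is at (354,277) and the nearest yellow at (403,58).

```bash
python3 - <<'E'
from station import arm,camera
from h import *
c=camera("wrist");s=arm.get_state()
im=c["pixels"];hsv=cv2.cvtColor(im,cv2.COLOR_BGR2HSV)
m=((hsv[...,2]<95)).astype(np.uint8); w=np.zeros_like(m); cv2.circle(w,(392,179),37,1,-1); m&=w
n,l,st,ce=cv2.connectedComponentsWithStats(m)
k=1+np.argmax(st[1:,4]); cs,_=cv2.findContours((l==k).astype(np.uint8),cv2.RETR_EXTERNAL,cv2.CHAIN_APPROX_NONE)
print(st[k],cv2.fitEllipse(cs[0]),cv2.minEnclosingCircle(cs[0]))
for ctr in(cv2.fitEllipse(cs[0])[0],(392,179)): print(cast(c,[ctr],0.031))
print(s["ee_pos"])
cv2.imwrite("pics/w1z.png",cv2.resize(im[120:240,330:460],None,fx=5,fy=5,interpolation=cv2.INTER_CUBIC))
E
```

```text
[ 360  147   65   64 1331] ((391.7035217285156, 178.00523376464844), (62.29670715332031, 64.19982147216797), 132.12371826171875) ((390.79412841796875, 177.9705810546875), 33.3438720703125)
[[ 0.51589142 -0.20970014  0.031     ]]
[[ 0.51619047 -0.21056881  0.031     ]]
[ 0.45855052 -0.23922885  0.23346964]
```

View pics/w1z.png

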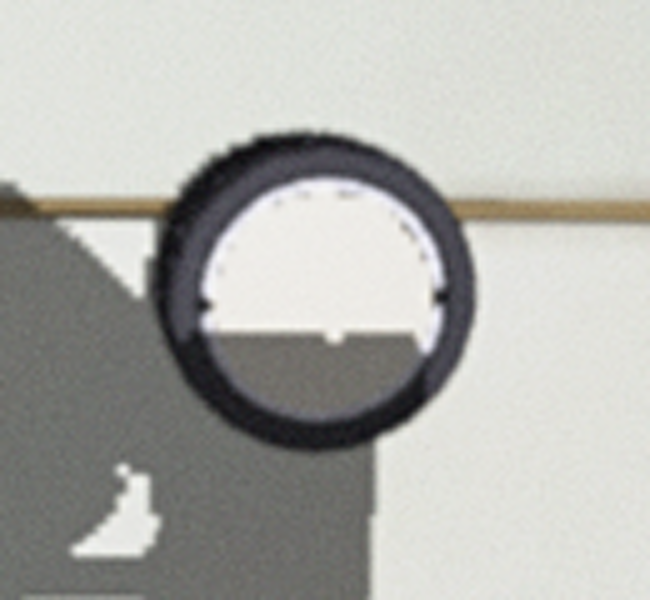

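Request:
play_rows --angular '[[0, 0, 0], [0, 0, 0], [0, 0, 0], [0, 0, 0], [0, 0, 0]]' --slide '[[0.029, 0.0135, 0], [0.029, 0.0135, -0.02], [0, 0, -0.04], [0, 0, -0.04], [0, 0, 0]]' --hand '[1, 1, 1, 1, 1]'

```text
clock: 2.02
ee_pos: [0.5118, -0.2092, 0.1256]
eef_rot: [0.707, 0.708, -0.002, -0.007]
wrist_force: [-1.3, 1.0, -1.3]
finger_gap: 0.0918
```

```bash
python3 - <<'E'
from station import arm,camera
from h import *
c=camera("wrist");s=arm.get_state()
print(s["ee_pos"],s["wrist_force"],proj(c,[s["ee_pos"]]),cast(c,[(320,100)],.031))
print(proj(c,[[.517,-.212,.031]]))
cv2.imwrite("pics/w2.png",c["pixels"])
E
```

```text
[ 0.51364336 -0.21052314  0.12968982] [-0.12118255  0.28234296 -0.18042084] [[331.14374054 329.03066355]] [[ 0.50689692 -0.11819603  0.031     ]]
[[336.15757485 254.25027578]]
```

View pics/w2.png

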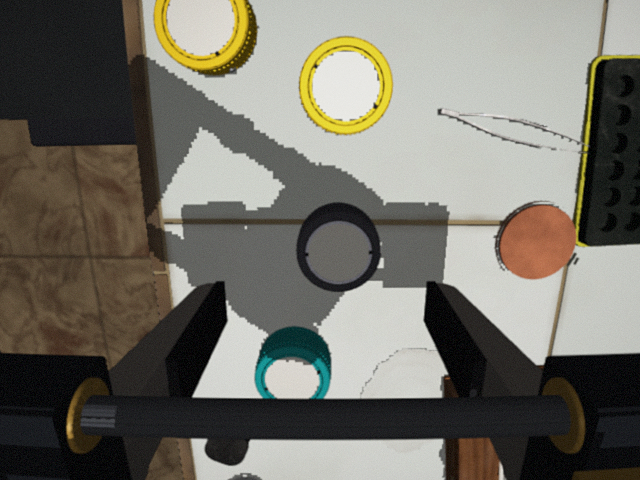

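Wrist view: the cell's disc centre is at about (341,252), so the cell is at about (0.518,-0.212). I'll descend.

Request:
play_rows --angular '[[0, 0, 0], [0, 0, 0], [0, 0, 0], [0, 0, 0], [0, 0, 0], [0, 0, 0]]' --slide '[[0.004, -0.001, -0.02], [0, 0, -0.03], [0, 0, -0.03], [0, 0, -0.015], [0, 0, 0], [0, 0, 0]]' --hand '[1, 1, 1, 1, 1, 1]'

```text
clock: 2.57
ee_pos: [0.5222, -0.2142, 0.0409]
eef_rot: [0.706, 0.708, 0.0, 0.001]
wrist_force: [-0.1, -0.6, 0.5]
finger_gap: 0.0916
```

```bash
python3 - <<'E'
from station import arm,camera
from h import *
c=camera("wrist");s=arm.get_state()
print(s["ee_pos"],s["wrist_force"],proj(c,[s["ee_pos"]]))
print(proj(c,[[.518,-.212,.031],[s["ee_pos"][0],s["ee_pos"][1],.031]]))
cv2.imwrite("pics/w3.png",c["pixels"])
E
```

```text
[ 0.52301104 -0.2145158   0.04173917] [0.29969734 0.71389892 1.06173509] [[328.7780528  323.07805196]]
[[317.03006743 305.79503718]
 [328.52296677 311.01708586]]
```

View pics/w3.png

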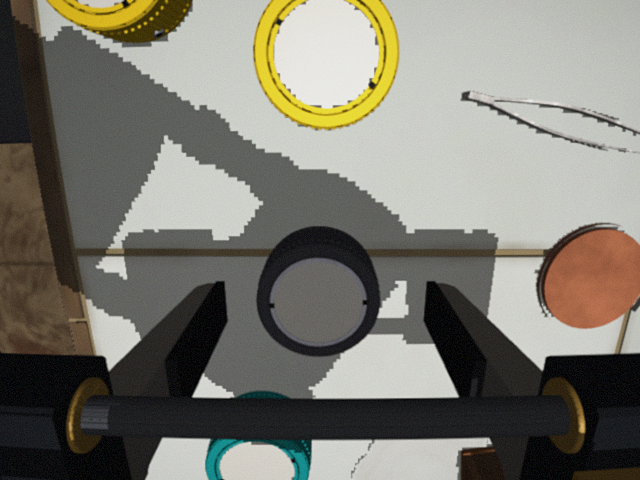

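Disc centre is at (319,303), so the cell is at about (0.519,-0.211). The TCP needs about (-4,+3.5,-17) mm, then close.

Request:
play_rows --angular '[[0, 0, 0], [0, 0, 0], [0, 0, 0], [0, 0, 0], [0, 0, 0], [0, 0, 0], [0, 0, 0], [0, 0, 0]]' --slide '[[-0.004, 0.0035, 0], [0, 0, -0.009], [0, 0, -0.008], [0, 0, 0], [0, 0, 0], [0, 0, 0], [0, 0, 0], [0, 0, 0]]' --hand '[1, 1, 1, 1, 0.7, 0.55, 0.4, 0.4]' --grip_force 30

```text
clock: 3.28
ee_pos: [0.5178, -0.2093, 0.0218]
eef_rot: [0.706, 0.709, 0.0, 0.0]
wrist_force: [0.5, -0.8, 0.2]
finger_gap: 0.0676
```

Request:
play_rows --angular '[[0, 0, 0], [0, 0, 0], [0, 0, 0], [0, 0, 0], [0, 0, 0], [0, 0, 0]]' --slide '[[0, 0, 0], [0, 0, 0], [0, 0, 0], [0, 0, 0], [0, 0, 0], [0, 0, 0]]' --hand '[0.3, 0.3, 0.3, 0.3, 0.3, 0.3]'

```text
clock: 3.78
ee_pos: [0.5178, -0.2093, 0.0218]
eef_rot: [0.706, 0.709, 0.0, 0.0]
wrist_force: [1.2, -0.2, 1.1]
finger_gap: 0.0552
```

```bash
python3 - <<'E'
from station import arm,camera
from h import *
c=camera("wrist");s=arm.get_state()
print(s["ee_pos"],s["wrist_force"],s["finger_gap"])
print(proj(c,[[s["ee_pos"][0],s["ee_pos"][1],.031]]))
cv2.imwrite("pics/w4.png",c["pixels"])
E
```

```text
[ 0.5177597  -0.2092886   0.02177887] [-0.12639122 -0.34758592  1.39883487] 0.05522106763302868
[[326.92027909 332.72762367]]
```

View pics/w4.png

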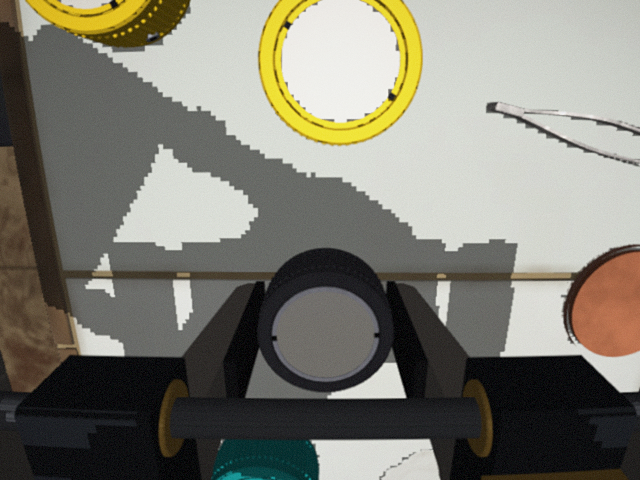

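Gripped, gap 55 mm, and the disc centre at (326,334) matches the projected TCP at (327,333), so the cell is centred. I'll lift and move toward the lamp, stopping short to measure it with the wrist camera.

Request:
play_rows --angular '[[0, 0, 0], [0, 0, 0], [0, 0, 0], [0, 0, 0], [0, 0, 0], [0, 0, 0], [0, 0, 0], [0, 0, 0]]' --slide '[[0, 0, 0.03], [0, 0, 0.04], [0, 0, 0.04], [0, 0.03, 0.03], [0, 0.04, 0], [0, 0.04, 0], [0, 0, 0], [0, 0, 0]]' --hand '[0.3, 0.3, 0.3, 0.3, 0.3, 0.3, 0.3, 0.3]'

```text
clock: 4.5
ee_pos: [0.517, -0.098, 0.1607]
eef_rot: [0.704, 0.71, -0.0, -0.0]
wrist_force: [-0.1, -1.1, -0.6]
finger_gap: 0.0548
```

```bash
python3 - <<'E'
from station import arm,camera
from h import *
c=camera("wrist");s=arm.get_state()
print(s["ee_pos"],s["eef_rot"],s["wrist_force"],s["finger_gap"])
e=s["ee_pos"]
print(proj(c,[[e[0],e[1],e[2]+.0092],[.534,.052,.084],[.534,.052,.062]]))
cv2.imwrite("pics/w5.png",c["pixels"]); np.savez("w5.npz",**{k:c[k] for k in c})
E
```

```text
[ 0.51718223 -0.09929832  0.1606228 ] [ 7.04957989e-01  7.09248910e-01 -3.83715039e-04 -2.65442922e-04] [-0.19418323 -0.24852413 -1.00053421] 0.055276799771289895
[[327.21144741 335.67041536]
 [362.85585864 -23.92468548]
 [359.36855706 -10.99943889]]
```

View pics/w5.png

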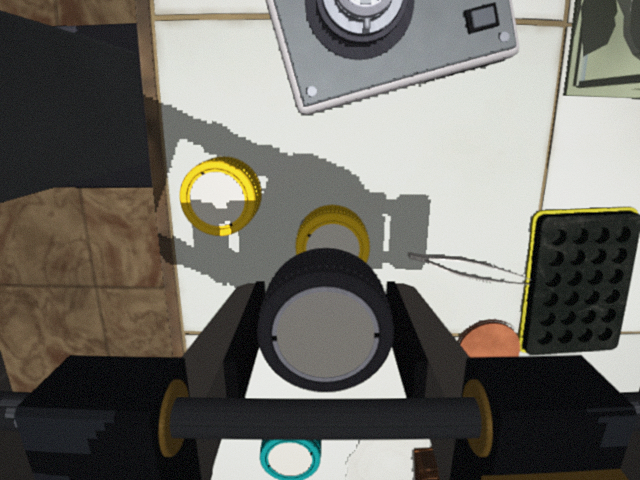

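The lamp is only partly in view at the top (post top near (370,0)). I'll go 55 mm further.

Request:
play_rows --angular '[[0, 0, 0], [0, 0, 0], [0, 0, 0], [0, 0, 0], [0, 0, 0]]' --slide '[[0, 0.03, 0], [0, 0.025, 0], [0, 0, 0], [0, 0, 0], [0, 0, 0]]' --hand '[0.3, 0.3, 0.3, 0.3, 0.3]'

```text
clock: 4.97
ee_pos: [0.5176, -0.0461, 0.1608]
eef_rot: [0.706, 0.708, -0.0, 0.0]
wrist_force: [-0.2, 0.3, -1.6]
finger_gap: 0.0554
```

```bash
python3 - <<'E'
from station import arm,camera
from h import *
c=camera("wrist");s=arm.get_state()
print(s["ee_pos"],s["eef_rot"],s["wrist_force"],s["finger_gap"])
print(proj(c,[[.534,.052,.084],[.534,.052,.062]]))
im=c["pixels"]
cv2.imwrite("pics/w6.png",im); np.savez("w6.npz",**{k:c[k] for k in c})
cv2.imwrite("pics/w6z.png",cv2.resize(im[0:190,250:520],None,fx=2.9,fy=2.9,interpolation=cv2.INTER_CUBIC))
E
```

```text
[ 0.51762183 -0.04623658  0.16088847] [ 7.06100240e-01  7.08111842e-01 -2.55076653e-04  6.60669496e-05] [-0.81160134 -0.09825184 -1.84697098] 0.055139059360743474
[[358.10524512  83.30579501]
 [355.16175529  86.14381481]]
```

View pics/w6z.png

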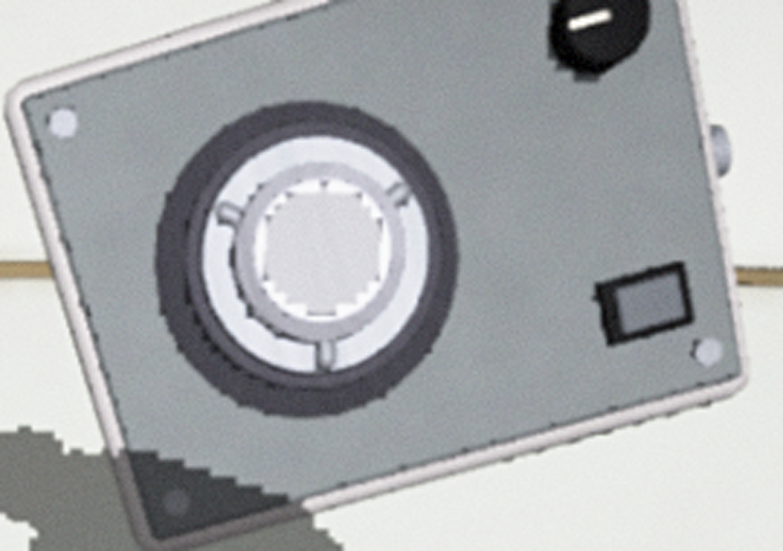

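Wrist zoom: the post-top disc is at about (324,250), with pins at zoom (230,213), (398,193) and (326,355). I'll cast these to get the post position and pin angles.

```bash
python3 - <<'E'
from h import *
c=dict(np.load("w6.npz"))
z=lambda a,b:(250+a/2.9,b/2.9)
im=c["pixels"]
p=cast(c,[z(324,250)],.084); print("post disc",p)
print("shoulder outer r: ", cast(c,[z(236,250),z(405,250)],.080))
print("ring", cast(c,[z(314,257)],.067), "flange",cast(c,[z(318,262)],.062))
q=cast(c,[z(230,213),z(398,193),z(326,355)],.074); print(q)
# circumscribed centre of 3 pin tips
A=2*(q[1:,:2]-q[0,:2]); b=(q[1:,:2]**2).sum(1)-(q[0,:2]**2).sum(); ctr=np.linalg.solve(A,b); print(ctr)
for cc in(p[0,:2],ctr):
    d=q[:,:2]-cc; print(np.hypot(*d.T),np.degrees(np.arctan2(d[:,1],d[:,0])),np.degrees(np.arctan2(d[:,1],d[:,0]))%120)
E
```

```text
post disc [[0.53595061 0.05054831 0.084     ]]
shoulder outer r:  [[0.51993988 0.0507177  0.08      ]
 [0.55137294 0.05094897 0.08      ]]
ring [[0.53545687 0.05033537 0.067     ]] flange [[0.53666627 0.04968195 0.062     ]]
[[0.51884271 0.05779995 0.074     ]
 [0.5505291  0.06162545 0.074     ]
 [0.53768258 0.03171726 0.074     ]]
[0.53583129 0.05022554]
[0.01858135 0.01830944 0.01891053] [157.02904072  37.22855095 -84.74504199] [37.02904072 37.22855095 35.25495801]
[0.01860064 0.01860064 0.01860064] [155.97014241  37.79784764 -84.28798636] [35.97014241 37.79784764 35.71201364]
```

Seat (0.536,0.0503); pins at about 36.5° mod 120. I'll move over the post and pre-turn −30° so that a sweep to +90° covers every case.

Request:
play_rows --angular '[[0, 0, -6], [0, 0, -6], [0, 0, -6], [0, 0, -6], [0, 0, -6], [0, 0, 0], [0, 0, 0], [0, 0, 0]]' --slide '[[0.006, 0.03, 0], [0.006, 0.035, 0], [0.0064, 0.0315, 0], [0, 0, -0.02], [0, 0, -0.015], [0, 0, 0], [0, 0, 0], [0, 0, 0]]' --hand '[0.3, 0.3, 0.3, 0.3, 0.3, 0.3, 0.3, 0.3]' --grip_force 45

```text
clock: 5.68
ee_pos: [0.5366, 0.0507, 0.1269]
eef_rot: [0.865, 0.502, 0.0, 0.0]
wrist_force: [-0.2, 0.3, -0.3]
finger_gap: 0.0552
```

```bash
python3 - <<'E'
from station import arm,camera
from h import *
c=camera("side");s=arm.get_state()
print(s["clock"],s["ee_pos"],s["eef_rot"],s["wrist_force"],s["finger_gap"])
im=c["pixels"]; cv2.imwrite("pics/s7z.png",cv2.resize(im[190:320,240:400],None,fx=4.5,fy=4.5,interpolation=cv2.INTER_CUBIC))
c=camera("wrist"); cv2.imwrite("pics/w7.png",c["pixels"])
e=s["ee_pos"];print(proj(c,[[e[0],e[1],e[2]+.0092]]))
E
```

```text
5.7333 [0.53689106 0.05079868 0.12725019] [8.64735626e-01 5.02226383e-01 7.50729059e-04 6.27916077e-04] [-0.0599876  -0.38540858 -1.31722185] 0.05494383665925794
[[326.08109826 332.10132292]]
```

View pics/s7z.png

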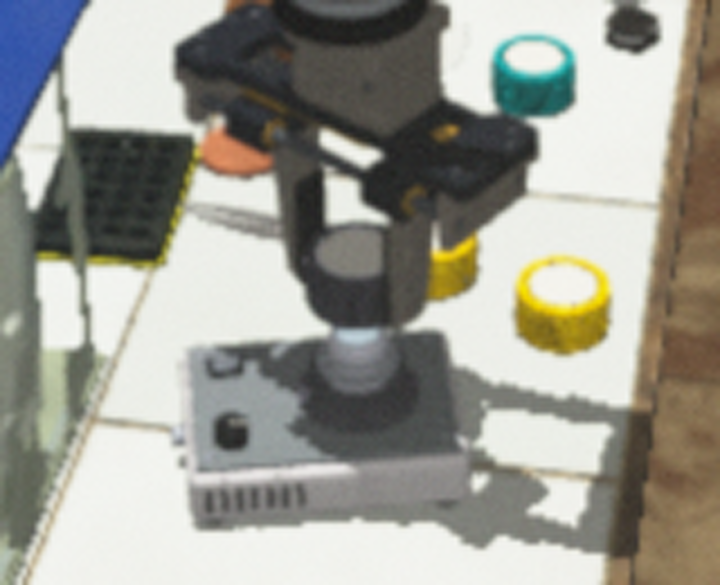

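View pics/w7.png

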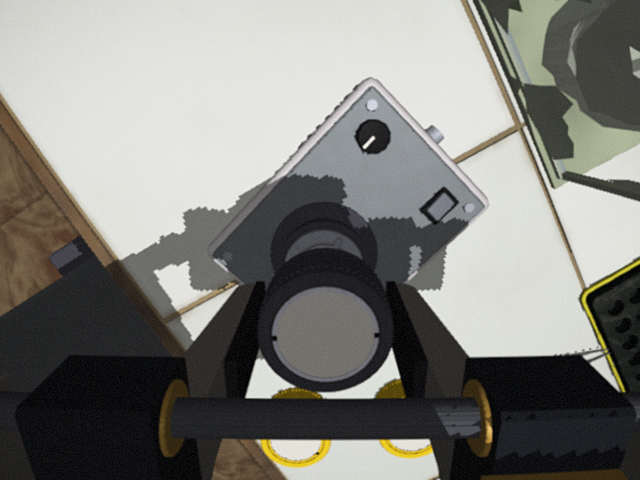

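The cell is held level just above the post, concentric in the side view. I'll lower it gently over the post.

Request:
play_rows --angular '[[0, 0, 0], [0, 0, 0], [0, 0, 0], [0, 0, 0], [0, 0, 0], [0, 0, 0]]' --slide '[[-0.0008, -0.0005, -0.01], [0, 0, -0.008], [0, 0, -0.006], [0, 0, -0.004], [0, 0, 0], [0, 0, 0]]' --hand '[0.3, 0.3, 0.3, 0.3, 0.3, 0.3]'

```text
clock: 6.28
ee_pos: [0.5353, 0.0516, 0.0977]
eef_rot: [0.865, 0.502, 0.0, -0.0]
wrist_force: [3.5, 1.4, -2.1]
finger_gap: 0.055
```

Request:
play_rows --angular '[[0, 0, 0], [0, 0, 0], [0, 0, 0]]' --slide '[[0, 0, -0.002], [0, 0, -0.002], [0, 0, 0]]' --hand '[0.3, 0.3, 0.3]'

```text
clock: 6.53
ee_pos: [0.5357, 0.0513, 0.0953]
eef_rot: [0.865, 0.502, 0.0, 0.0]
wrist_force: [-0.6, 2.7, 6.8]
finger_gap: 0.0551
```

It's over the post, resting on the pins at TCP z≈0.0953 with about 7 N. I'll press slightly more and sweep.

Request:
play_rows --angular '[[0, 0, 0], [0, 0, 3], [0, 0, 3], [0, 0, 3], [0, 0, 3], [0, 0, 3], [0, 0, 3], [0, 0, 3]]' --slide '[[0, -0.0005, -0.0015], [0, 0, 0], [0, 0, 0], [0, 0, 0], [0, 0, 0], [0, 0, 0], [0, 0, 0], [0, 0, 0]]' --hand '[0.3, 0.3, 0.3, 0.3, 0.3, 0.3, 0.3, 0.3]'

```text
clock: 7.2
ee_pos: [0.5374, 0.0512, 0.0953]
eef_rot: [0.758, 0.652, 0.002, 0.001]
wrist_force: [0.5, 4.6, 10.1]
finger_gap: 0.055
```

Request:
play_rows --angular '[[0, 0, 3], [0, 0, 3], [0, 0, 3], [0, 0, 3], [0, 0, 3], [0, 0, 3], [0, 0, 3], [0, 0, 3]]' --slide '[[0, 0, 0], [0, 0, 0], [0, 0, 0], [0, 0, 0], [0, 0, 0], [0, 0, 0], [0, 0, 0], [0, 0, 0]]' --hand '[0.3, 0.3, 0.3, 0.3, 0.3, 0.3, 0.3, 0.3]'

```text
clock: 7.87
ee_pos: [0.5372, 0.0514, 0.0952]
eef_rot: [0.606, 0.795, 0.002, 0.001]
wrist_force: [1.7, 5.4, 10.1]
finger_gap: 0.055
```

No drop from −30° to +15°. I'll continue and check the state each batch.

Request:
play_rows --angular '[[0, 0, 3], [0, 0, 3], [0, 0, 3], [0, 0, 3], [0, 0, 3], [0, 0, 3], [0, 0, 0]]' --slide '[[-0.0003, -0.0005, 0], [0, 0, 0], [0, 0, 0], [0, 0, 0], [0, 0, 0], [0, 0, 0], [0, 0, 0]]' --hand '[0.3, 0.3, 0.3, 0.3, 0.3, 0.3, 0.3]'

```text
clock: 8.45
ee_pos: [0.5349, 0.0506, 0.0928]
eef_rot: [0.475, 0.88, 0.0, -0.0]
wrist_force: [0.5, 3.0, 1.1]
finger_gap: 0.0554
```

```bash
python3 - <<'E'
from station import arm,camera
from h import *
from scipy.spatial.transform import Rotation as Ro
c=camera("wrist");s=arm.get_state()
y=Ro.from_quat(s["eef_rot"]).as_matrix()[:,1]
print(s["clock"],s["ee_pos"],np.degrees(np.arctan2(y[1],y[0])),s["wrist_force"],s["wrist_torque"],s["joints"])
cv2.imwrite("pics/w8.png",c["pixels"])
e=s["ee_pos"];print(proj(c,[[e[0],e[1],e[2]+.0092]]))
E
```

```text
8.5 [0.53485207 0.05067236 0.09278808] 33.20286593773557 [1.03418854 4.2081874  0.5261855 ] [ 0.62944746 -0.34063981  0.0653309 ] [-1.30980634e-01  2.17440768e-01  1.82589991e+00  7.16748672e-04
  1.09829220e+00 -7.10806282e-01]
[[327.24943542 333.56135395]]
```

View pics/w8.png

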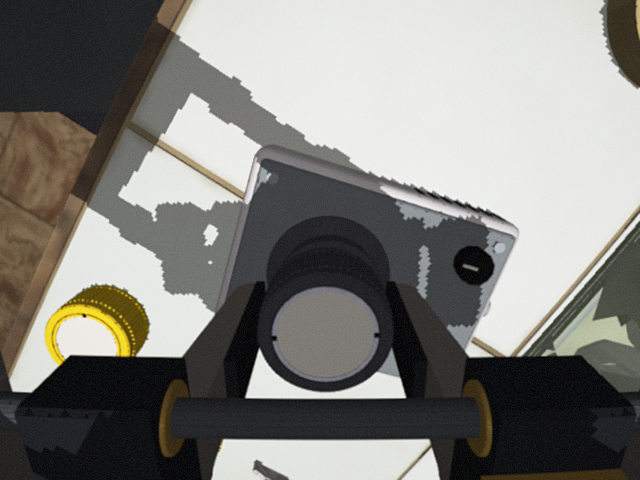

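It dropped: z is 0.0928 with no axial force at a tool yaw of 33°, close to the expected 36.5°. Now I'll turn +2° to centre and push to home (TCP z≈0.083).

Request:
play_rows --angular '[[0, 0, 2], [0, 0, 0], [0, 0, 0], [0, 0, 0], [0, 0, 0], [0, 0, 0]]' --slide '[[0.0005, 0, -0.002], [0, 0, -0.002], [0, 0, -0.002], [0, 0, -0.002], [0, 0, 0], [0, 0, 0]]' --hand '[0.3, 0.3, 0.3, 0.3, 0.3, 0.3]'

```text
clock: 9.0
ee_pos: [0.5354, 0.0506, 0.085]
eef_rot: [0.461, 0.888, 0.0, -0.0]
wrist_force: [-0.7, 4.6, 5.2]
finger_gap: 0.0553
```

Request:
play_rows --angular '[[0, 0, 0], [0, 0, 0], [0, 0, 0], [0, 0, 0]]' --slide '[[0, -0.0004, -0.0015], [0, 0, -0.0015], [0, 0, 0], [0, 0, 0]]' --hand '[0.3, 0.3, 0.3, 0.3]'

```text
clock: 9.33
ee_pos: [0.5354, 0.0506, 0.0837]
eef_rot: [0.46, 0.888, 0.0, -0.001]
wrist_force: [-7.6, 6.2, 17.2]
finger_gap: 0.055
```

Request:
play_rows --angular '[[0, 0, 0], [0, 0, 0], [0, 0, 0], [0, 0, 0]]' --slide '[[0, 0, -0.0015], [0, 0, -0.0015], [0, 0, 0], [0, 0, 0]]' --hand '[0.3, 0.3, 0.3, 0.3]'

```text
clock: 9.67
ee_pos: [0.5355, 0.0506, 0.0836]
eef_rot: [0.46, 0.888, -0.0, -0.001]
wrist_force: [-18.2, 6.9, 38.5]
finger_gap: 0.055
```

Hard stop at z=0.0836, which is 11.7 mm below the pin tops, so the cell is home. I'll ease the push to about 20 N and check visually.

Request:
play_rows --angular '[[0, 0, 0], [0, 0, 0], [0, 0, 0], [0, 0, 0], [0, 0, 0], [0, 0, 0]]' --slide '[[0, 0, 0.001], [0, 0, 0.001], [0, 0, 0], [0, 0, 0], [0, 0, 0], [0, 0, 0]]' --hand '[0.3, 0.3, 0.3, 0.3, 0.3, 0.3]'

```text
clock: 10.17
ee_pos: [0.5354, 0.0506, 0.0837]
eef_rot: [0.46, 0.888, 0.0, -0.001]
wrist_force: [-10.5, 6.0, 25.9]
finger_gap: 0.0552
```

```bash
python3 - <<'E'
from station import arm,camera
from h import *
c=camera("side")
im=c["pixels"]; a=cv2.resize(im[200:310,260:380],None,fx=3.3,fy=3.3,interpolation=cv2.INTER_CUBIC)
c=camera("wrist"); b=cv2.resize(c["pixels"][200:420,200:450],None,fx=1.6,fy=1.65)
b=b[:363]; cv2.imwrite("pics/f9.png",np.hstack([a,b]))
s=arm.get_state()
e=s["ee_pos"];print(proj(c,[[e[0],e[1],e[2]+.0092]]),s["clock"],e,s["eef_rot"],s["wrist_force"],s["finger_gap"],abs(s["dq"]).max())
E
```

```text
[[327.29940886 333.7679802 ]] 10.2667 [0.53543784 0.05056126 0.08367614] [ 4.60260632e-01  8.87783640e-01  1.60450083e-04 -5.77625446e-04] [-10.54083376   5.63896271  24.39030716] 0.05461547900476224 0.0018950709197738578
```

View pics/f9.png

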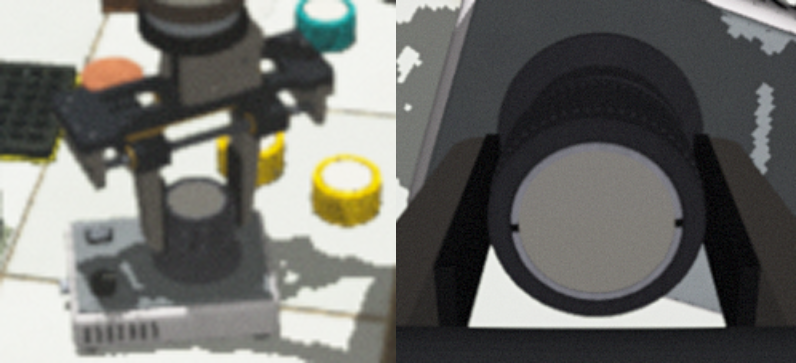

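The disc is still at (326,334) in the wrist view, so the cell hasn't slipped in the jaws. It sits down on the flange, gripped and at rest, so I'm handing in.

```bash
python3 - <<'E'
from station import workorder,arm
print(workorder.finish_job()); s=arm.get_state(); print(s["clock"],s["ee_pos"],s["wrist_force"],s["finger_gap"])
E
```

```text
the job is handed in; nothing more can be done
None
the job is handed in; nothing more can be done
```

The diffuser cell is on the lamp post, keyed on the pins and pushed home, with the gripper still holding it and pressing down. I handed the job in at about 10.3 s of the 54 s allowed; no verdict is reported.

I gripped the dark cell by its rim, lowered it over the post until it rested on the pins, and turned it under light pressure. It dropped at a tool yaw of about 33°, and I then pushed it to a hard stop.

**Last checks:**
- **Depth:** the hard stop came 11.7 mm below the pin-top level, against 12 mm nominal.
- **Push:** 24–26 N downward at hand-in, well above the spring ring's 9 N. I eased it from a brief 38.5 N. About 11 N of sideways force remained, without moving the cell.
- **Grip:** set to 45 N, with the jaws at 55 mm. The wrist camera showed the cell had not slipped in them.
- **Position:** about 0.6 mm from the measured seat centre, tool tilt under 0.1°, at rest.
- **Bystanders:** I felt no contact with any of them and the arm stayed clear, but I did not re-measure their positions at the end.

The spring ring's travel cannot be read directly; I inferred it from the depth and the hard stop.

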